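# Set the skiver's feed by counting clicks, then lock it

### The arm

A 6-joint arm with a two-finger parallel gripper is mounted at the origin on the work surface. World frame = base frame: x ahead of the robot, y to its left, z up, the work surface at z = 0. Lengths are in m, angles in rad, forces in N, time in s.
With the tool pointing down it reaches from about 0.25 to 0.775 m from the base axis. Payload 4 kg.
Tool frame: the origin (TCP) lies at the very end of the fingers, on their centre line; the grasp point (between the pads) lies 19 mm behind it; z points along the fingers, y is the line along which they close (so a half turn about z gives the same grasp; the last joint's range is limited). The gripper opens to 94 mm and grips with 3 to 60 N. Pads are 16 mm wide; open, the fingers measure 119 mm over their backs; the gripper's body (75 mm by 177 mm) begins 78 mm behind the grasp point.
Start: joints at [1.2, 0.087, 1.371, -0, 1.684, -0.103], TCP at [0.146, 0.53, 0.206] pointing down, gripper open.
Joint ranges: [-3.1, 3.1], [-0.76, 2.03], [0.27, 2.55], [-1.08, 4.22], [0.17, 2.65], [-2.57, 2.57]. Speed limits (rad/s): [2.79, 2.79, 3.14, 3.14, 3.14, 3.14].

### API

Orientations are given as [roll, pitch, yaw] about the fixed x, y, z axes, in that order (R = Rz(yaw) Ry(pitch) Rx(roll)).
In Python, from bench import robot gives the robot as it stands. The module is installed in compiled form; this text tells all that it offers.
- The arm moves only by the tool move_arm, never from a script. Its argument "deltas" is one flat list of numbers, 7 for each row, row after row: the turn, a rotation vector about the tool's x, y, z in rad, then the shift along the tool's x, y, z in cm, then the closure, from -1 (fully open) to 1 (shut). A call has 1 to 8 rows; each row is the pose to reach, as a shift and turn from the pose commanded when the call began, along the tool's axes at that moment; what a row does not reach only later rows make up. A row lasts 1/10 s, in which the tool goes at most 50 mm and 8.59 degrees, less where a joint would pass 70% of its speed; a pose out of reach is approached as far as the arm can. A call with a gripper value outside its range is refused whole. The fingers move at their own pace and stop on an object; the grip force is fixed at half the most. Time passes only in rows, so rows that repeat a pose let the fingers close. It gives the time, the measured TCP pose, the force, the opening and the grip force at its end, in the units of the state.
- robot.get_obs(): the state, without advancing time (a new reading comes with each control period).
- robot.snapshot(name): name is "scene" or "top" or "wrist"; returns a dict with "image" (400x640x3 uint8, red, green, blue), "depth" (400x640 float32, m along the optical axis (not along the pixel's ray), 0 where there is no reading), "fov_y" (degrees; the focal length in pixels is half the picture's height over the tangent of half this angle, whatever the lens; pixels are square), "cx", "cy" (the principal point, pixels), "D" ([k1, k2, p1, p2, k3] as OpenCV has them; the pictures are not rectified), "origin" and "orientation" of the camera in the world; the wrist camera has in their place "T_tool_cam" (4x4, takes a point from camera to tool coordinates, whose origin is the TCP and whose axes are the flange's). Camera axes: x right, y up, looking along -z (the intrinsics and any distortion apply to the point x, -y, -z); pixel columns grow to the right and rows downward; lengths in m; the calibration is good to about 2 mm. A picture is of the moment at which its call begins: read the wrist's pose just before it.
- robot.close_job(): hands the job in; it is judged then, once.
The state is a dict: "time": time; "joint_positions": joint angles; "qvel": joint speeds; "joint_torque": joint torques, N m; "tool_pos": TCP position; "ee_rot": TCP orientation; "wrist_force": force on the tool from outside, world axes, zero at the start; "wrist_torque": the same for the moment, N m; "width": finger opening in m; "finger_force": force on a finger pad.
Only numpy, scipy, OpenCV 4.12 (cv2) and the standard library are available. Lean on these libraries where they do the work, as an engineer would, in place of code of your own. Each camera call takes 0.05 s, during which the arm holds its last target. There are 200 camera calls.

### The job

Set the feed of the leather-skiving machine: turn its blank black selector counter-clockwise (seen from above) all the way to its end stop, then clockwise exactly three clicks from the stop, and let go of it. Then turn the red lock knob clockwise until it clicks past its detent, and let go. Leave the wax jar, the thread spool and the awl around the machine where they are.

Things in the scene. Friction and masses are not known exactly. Their poses are not given: they have to be found in the camera images.
- skiver: Bench leather-skiving machine, fixed to the table. Grey console 200 (x) by 270 (y) by 65 mm high with two knobs on its flat top; green cutting head, 195 mm high, on the console's +y side, from 165 to 275 mm from the origin along y. Origin under the console's centre, at table height, z up; its yaw varies.
- selector_grip (a point): Middle of the grip of the BLANK BLACK selector, on its vertical turning axis, 97 mm above the table (at x -20, y -65 mm in the skiver's frame). The grip is an upright black bar 66 long, 18 wide and 40 mm tall (from 74 to 114 mm above the table) on a flat white disc of 72 mm diameter. The point's x axis runs along the bar and turns with it.
- selector (a joint): Turn of the selector in rad, growing clockwise seen from above. 0 = hard end stop fully counter-clockwise, where the bar lies along the skiver's x axis. It has 7 detent positions, 24 degrees (0.419 rad) apart, the first at the stop itself (0) and the last at the other stop (2.51). Crossing from one to the next takes about 0.17 N m; let go anywhere between, it springs into the nearest detent. It starts somewhere between the second click and the last.
- lock_grip (a point): Middle of the grip of the RED lock knob, on its vertical turning axis, 97 mm above the table (at x -20, y +65 mm in the skiver's frame). The grip is an upright red bar 66 long, 18 wide and 40 mm tall (from 74 to 114 mm above the table) on a flat steel disc of 60 mm diameter. The point's x axis runs along the bar and turns with it.
- lock (a joint): Turn of the lock knob in rad, growing clockwise seen from above. 0 = unlocked stop, bar along the skiver's x axis; 1.1 = locked stop. A single sprung detent is crested at 0.55 (about 0.17 N m): below it the knob springs back to unlocked (0.3 or less), past it it snaps on to 0.8 or more by itself. Starts between 0 and 0.2.
- wax_jar: Bystander, to be left alone: amber wax jar with yellow cap, 64 mm across, 75 mm tall; origin under its centre.
- spool: Bystander, to be left alone: white thread spool standing on end, 60 mm across, 70 mm tall; origin under its centre.
- awl: Bystander, to be left alone: awl with wooden handle, about 150 mm, lying flat.

How it is judged:
On the way, in this order (a step that is already met when the one before it is completed fails the run):
1. the selector is against its counter-clockwise end stop (value of joint selector below 0.1 rad), for 0.2 s.
2. the selector rests on the third click from the stop, let go (value of joint selector between 1.11664 and 1.39664 rad and contact force between the fingers and skiver below 0.5 N), for 0.3 s.
3. the lock knob has clicked past its detent, the selector still on the third click (value of joint selector between 1.11664 and 1.39664 rad and value of joint lock above 0.7 rad), for 0.2 s.
At the end, for the whole second after the job is handed in: The selector rests on the third click from its counter-clockwise stop (1.257 rad, within 0.14) and the lock knob is past its detent (more than 0.7 rad); both are let go (all of step 3); the robot touches nothing.
It fails at once if the wax jar, the spool or the awl was pushed more than 40 mm from its place (distance of any of wax_jar, spool, awl from where it was at the start of the episode above 0.04 m).
It also fails if it takes over 67 s, if anything falls off the work surface, if the arm or the gripper's body presses on something with over 40 N, if the wrist force passes 120 N, or if a joint passes its speed limit or range.

## Working session

There is one attempt and no reset: what is moved stays moved. The work goes in short steps, Python scripts to look and compute and a tool call to move; the robot and the scene stay as the last step left them, time stands still between calls to the robot, and variables do not carry over. Pictures are saved under pics/ and viewed, at most 10 in all, crops included, and the job is handed in when it is done.

Besides the shell and the picture viewer there is one more tool, called after ">>>" as name(argument=value, ...), one argument or row to a line, values as JSON. move_arm: Moves the arm, as the interface text tells. Its arguments: {"type":"object","properties":{"deltas":{"type":"array","items":{"type":"number"}}},"required":["deltas"]}

```bash
mkdir -p pics
cat > h.py <<'E'
import numpy as np, cv2
from bench import robot
from scipy.spatial.transform import Rotation as R
def snap(n):
    o=robot.get_obs(); s=robot.snapshot(n); return o,s
def campose(o,s):
    if 'T_tool_cam' in s:
        T=np.eye(4);T[:3,:3]=R.from_euler('xyz',o['ee_rot']).as_matrix();T[:3,3]=o['tool_pos'];return T@np.array(s['T_tool_cam'])
    T=np.eye(4);r=np.array(s['orientation'])
    T[:3,:3]=r if r.shape==(3,3) else R.from_euler('xyz',r).as_matrix()
    T[:3,3]=s['origin'];return T
def rays(o,s,px):
    f=200/np.tan(np.radians(s['fov_y'])/2)
    K=np.array([[f,0,s['cx']],[0,f,s['cy']],[0,0,1.]])
    u=cv2.undistortPoints(np.array(px,float).reshape(-1,1,2),K,np.array(s['D'],float)).reshape(-1,2)
    d=np.c_[u[:,0],-u[:,1],-np.ones(len(u))]
    T=campose(o,s);return T[:3,3],d@T[:3,:3].T
def onplane(o,s,px,z):
    c,d=rays(o,s,px);return c+d*((z-c[2])/d[:,2])[:,None]
def bydepth(o,s,px):
    c,d=rays(o,s,px);p=np.array(px,int);return c+d*s['depth'][p[:,1],p[:,0]][:,None]
E
python3 - <<'E'
from h import *
o,s=snap('top');print(o);print({k:v for k,v in s.items() if k not in('image','depth')})
cv2.imwrite('pics/top.png',s['image'][:,:,::-1])
o,s=snap('scene');cv2.imwrite('pics/scene.png',s['image'][:,:,::-1])
E
```

```text
{'time': 0.0, 'joint_positions': array([ 1.19990135e+00,  8.79435886e-02,  1.37225911e+00, -6.24572643e-06,
        1.68356908e+00, -1.03075742e-01]), 'qvel': array([ 1.23618930e-04,  1.18225209e-04,  8.25637834e-05, -4.75090488e-04,
        1.59897503e-03,  1.59372261e-04]), 'joint_torque': array([-1.27319538e-03, -3.40195084e+01, -3.02419889e+01,  7.15941866e-02,
        3.30932031e-02, -1.92719817e-04]), 'tool_pos': array([0.14534114, 0.52988389, 0.20430794]), 'ee_rot': array([-3.13942446e+00, -2.18042585e-04,  2.87377249e+00]), 'wrist_force': array([-0.75924539, -0.64193153,  0.41424959]), 'wrist_torque': array([0.01398989, 0.0125612 , 0.00085849]), 'finger_force': 0.0, 'width': 0.09398078586126016}
{'fov_y': 54.316214626806996, 'cx': 315.5645643380812, 'cy': 199.45527787411655, 'D': array([-0.0568656,  0.       ,  0.       ,  0.       ,  0.       ]), 'origin': array([ 0.55350667, -0.02406658,  0.78802065]), 'orientation': array([ 0.02933075, -0.02600357, -1.56913936])}
```

View pics/top.png

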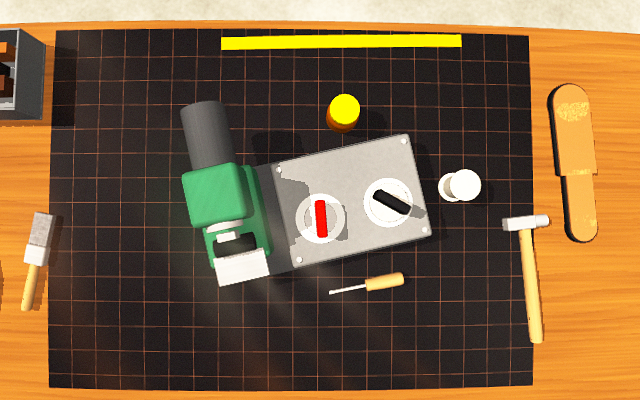

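View pics/scene.png

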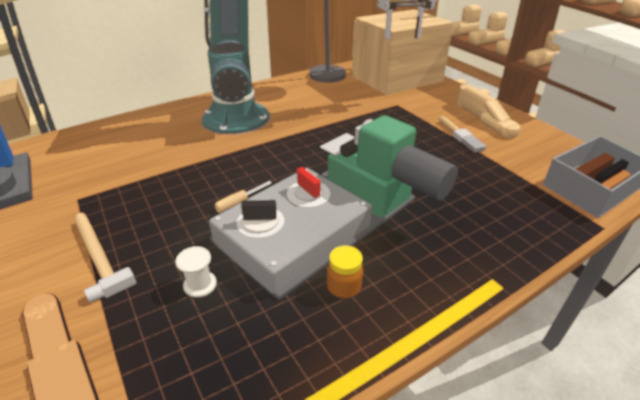

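The top view shows the selector at about (388,203), the lock at (321,218), the spool at (462,186), the jar at (343,112) and the awl at (370,284). Next I measure the bars by colour and depth.

```bash
cat >> h.py <<'E'
def bar(o,s,mask,z=0.114):
    ys,xs=np.nonzero(mask); P=bydepth(o,s,np.c_[xs,ys])
    k=abs(P[:,2]-z)<0.008; px=np.c_[xs,ys][k]
    Q=onplane(o,s,px,z)[:,:2].astype(np.float32)
    (c,wh,a)=cv2.minAreaRect(Q); m=Q-Q.mean(0); w,v=np.linalg.eigh(m.T@m)
    return k.sum(),np.median(P[k,2]),np.array(c),Q.mean(0),np.array(wh),np.degrees(np.arctan2(v[1,1],v[0,1]))%180
def masks(im):
    r,g,b=[im[:,:,i].astype(int) for i in range(3)]
    return (r>130)&(g<70)&(b<70), (r<70)&(g<70)&(b<70)
E
python3 - <<'E'
from h import *
o,s=snap('top');im=s['image'];red,blk=masks(im)
roi=np.zeros(red.shape,bool);roi[180:228,362:418]=1
roi2=np.zeros(red.shape,bool);roi2[180:260,290:350]=1
print('red',bar(o,s,red&roi2));print('blk',bar(o,s,blk&roi))
# console top corner holes & yaw from gray top
hsv=cv2.cvtColor(im,cv2.COLOR_RGB2HSV)
scr=onplane(o,s,[[404,141],[279,170],[299,260],[421,234]],.065);print(scr)
for n,r in (('jar',[343,103]),('spool',[464,184]),('awl',[370,284]),('headfront',[268,255])): print(n,bydepth(o,s,[r]))
E
```

```text
red (np.int64(365), np.float64(0.1134776259427166), array([ 0.54108661, -0.05031237]), array([ 0.5407526 , -0.05038328], dtype=float32), array([0.06313711, 0.01753202]), np.float32(4.9067535))
blk (np.int64(371), np.float64(0.1133803374412311), array([ 0.57030767, -0.17548504]), array([ 0.5701907 , -0.17529209], dtype=float32), array([0.064603  , 0.01802724]), np.float32(61.178505))
[[ 0.68530194 -0.20926805  0.065     ]
 [ 0.62931872  0.02518131  0.065     ]
 [ 0.46273305 -0.01239629  0.065     ]
 [ 0.5105053  -0.2404924   0.065     ]]
jar [[ 0.75381162 -0.09327229  0.07393221]]
spool [[ 0.60436021 -0.32183796  0.06990143]]
awl [[ 0.41049871 -0.15078702  0.02581645]]
headfront [[0.47575888 0.04162216 0.09869356]]
```

```bash
cat >> h.py <<'E'
def delta(x,y,z,yawdeg):
    o=robot.get_obs();Rt=R.from_euler('xyz',o['ee_rot']);y0=o['ee_rot'][2]
    Rg=R.from_euler('xyz',[np.pi,0,np.radians(yawdeg)])
    print('t',o['time'],'pos',o['tool_pos'].round(4),'yaw',np.degrees(y0).round(2),'q',o['joint_positions'].round(2))
    print('rotvec',(Rt.inv()*Rg).as_rotvec().round(3),'shift cm',(Rt.inv().apply(np.array([x,y,z])-o['tool_pos'])*100).round(2))
E
python3 -c "
from h import *
delta(.5703,-.1755,.25,61.2)"
```

```text
t 0.15 pos [0.1454 0.53   0.2046] yaw 164.66 q [ 1.2   0.09  1.37 -0.    1.68 -0.1 ]
rotvec [-1.000e-03  1.000e-03  1.806e+00] shift cm [-59.64 -56.8   -4.46]
```

>>> move_arm(
  deltas=[0,0,0.15,0,0,-5,-1,0,0,0.3,-4,-4,-5,-1,0,0,0.45,-8,-7.5,-5,-1,0,0,0.6,-11.5,-11,-5,-1,0,0,0.75,-15,-14,-5,-1,0,0,0.9,-18.5,-17.5,-5,-1,0,0,1.05,-22,-21,-5,-1,0,0,1.2,-25.5,-24.5,-5,-1],
)

```text
time: 0.95
tool_pos: [0.3251, 0.2281, 0.2553]
ee_rot: [3.141, -0.0, 1.668]
wrist_force: [0.2, 0.3, -0.5]
width: 0.094
finger_force: 0.0
```

```bash
python3 -c "
from h import *
delta(.5703,-.1755,.25,61.2)"
```

```text
t 0.95 pos [0.3251 0.2281 0.2553] yaw 95.58 q [ 0.47 -0.26  1.6   0.    1.81  0.37]
rotvec [ 0.  -0.   0.6] shift cm [-42.55  20.48   0.53]
```

>>> move_arm(
  deltas=[0,0,0.1,-4.2,2,0,-1,0,0,0.2,-8.4,4,0,-1,0,0,0.3,-12.6,6,0,-1,0,0,0.4,-16.8,8,0,-1,0,0,0.5,-21,10,0,-1,0,0,0.6,-25.2,12,0,-1,0,0,0.6,-29.4,14,0,-1,0,0,0.6,-33.6,16,0,-1],
)

```text
time: 1.75
tool_pos: [0.519, -0.0897, 0.2551]
ee_rot: [-3.141, -0.0, 1.073]
wrist_force: [1.0, 1.2, 0.4]
width: 0.0939
finger_force: 0.0
```

```bash
python3 -c "
from h import *
delta(.5703,-.1755,.25,61.2)"
```

```text
t 1.75 pos [ 0.519  -0.0897  0.2551] yaw 61.5 q [-0.28  0.03  1.33  0.    1.78  0.22]
rotvec [-0.001 -0.     0.005] shift cm [-5.09  8.61  0.51]
```

>>> move_arm(
  deltas=[0,0,0,-2,3.5,0,-1,0,0,0,-4,7,0,-1,0,0,0,-5,8.6,0.5,-1,0,0,0,-5,8.6,0.5,-1,0,0,0,-5,8.6,0.5,-1],
)

```text
time: 2.25
tool_pos: [0.5698, -0.1725, 0.2497]
ee_rot: [-3.139, -0.0, 1.073]
wrist_force: [-0.4, 0.1, -0.1]
width: 0.0936
finger_force: 0.0
```

Run:
```python
from h import *
o,s=snap('wrist');im=s['image'];red,blk=masks(im)
cv2.imwrite('pics/w1.png',im[:,:,::-1])
def near(m,c,rad):
    ys,xs=np.nonzero(m);P=bydepth(o,s,np.c_[xs,ys]);k=(np.hypot(*(P[:,:2]-c).T)<rad)&(s['depth'][ys,xs]>0)
    q=np.zeros_like(m);q[ys[k],xs[k]]=1;return q
try: print('blk',bar(o,s,near(blk,[.570,-.1755],.05)))
except Exception as e: print(e)
try: print('red',bar(o,s,near(red,[.541,-.050],.05)))
except Exception as e: print(e)
delta(.5703,-.1755,.078,61.2)
```

```text
blk (np.int64(1023), np.float64(0.11308168529837614), array([ 0.56996608, -0.17622787]), array([ 0.5705056 , -0.17549445], dtype=float32), array([0.06463369, 0.01632947]), np.float32(61.09857))
red (np.int64(268), np.float64(0.11258095931768167), array([ 0.54088128, -0.05317584]), array([ 0.5429185 , -0.05732328], dtype=float32), array([0.06481347, 0.01484394]), np.float32(6.3011475))
t 2.3 pos [ 0.5698 -0.172   0.2504] yaw 61.55 q [-0.39  0.19  1.17  0.    1.78  0.11]
rotvec [-0.001 -0.     0.006] shift cm [-0.29  0.23 17.24]
```

View pics/w1.png

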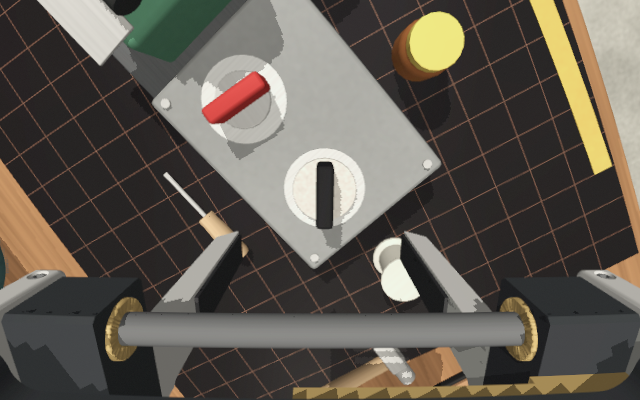

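The wrist view confirms the black bar, at (325,195), lies along tool x. Its angle is 61° and it reads 0.57,-0.1755. Next I descend and grip.

>>> move_arm(
  deltas=[0,0,0,-0.3,0.25,4,-1,0,0,0,-0.3,0.25,8,-1,0,0,0,-0.3,0.25,12,-1,0,0,0,-0.3,0.25,15,-1,0,0,0,-0.3,0.25,17,-1,0,0,0,-0.3,0.25,17,-1,0,0,0,-0.3,0.25,17,-1],
)

```text
time: 3.0
tool_pos: [0.5712, -0.1757, 0.0816]
ee_rot: [3.141, -0.0, 1.075]
wrist_force: [-0.3, -0.1, 0.1]
width: 0.0937
finger_force: 0.0
```

>>> move_arm(
  deltas=[0,0,0,0,0,0,1,0,0,0,0,0,0,1,0,0,0,0,0,0,1,0,0,0,0,0,0,1,0,0,0,0,0,0,1,0,0,0,0,0,0,1],
)

```text
time: 3.6
tool_pos: [0.571, -0.1767, 0.0805]
ee_rot: [-3.142, -0.0, 1.074]
wrist_force: [0.7, -0.4, 0.3]
width: 0.0496
finger_force: 0.0
```

```bash
python3 -c "
from h import *
print(robot.get_obs()['wrist_torque'])
delta(.5703,-.1755,.08,61.2)"
```

```text
[-0.03225901  0.05903869 -0.0008017 ]
t 3.6 pos [ 0.571  -0.1767  0.0805] yaw 61.52 q [-0.39  0.25  1.44  0.    1.46  0.1 ]
rotvec [-0.    -0.     0.006] shift cm [ 0.07 -0.12  0.05]
```

Still closing (about 75 mm/s).

>>> move_arm(
  deltas=[0,0,0,0,0,0,1,0,0,0,0,0,0,1,0,0,0,0,0,0,1,0,0,0,0,0,0,1,0,0,0,0,0,0,1,0,0,0,0,0,0,1,0,0,0,0,0,0,1],
)

```text
time: 4.3
tool_pos: [0.5711, -0.1767, 0.0804]
ee_rot: [3.141, -0.0, 1.074]
wrist_force: [2.1, -1.0, 0.2]
width: 0.018
finger_force: 30.0
```

>>> move_arm(
  deltas=[0,0,-0.12,0,0,0,1,0,0,-0.24,0,0,0,1,0,0,-0.36,0,0,0,1,0,0,-0.48,0,0,0,1,0,0,-0.6,0,0,0,1,0,0,-0.72,0,0,0,1,0,0,-0.84,0,0,0,1,0,0,-0.96,0,0,0,1],
)

```text
time: 5.1
tool_pos: [0.5695, -0.1773, 0.0804]
ee_rot: [-3.138, -0.001, 2.038]
wrist_force: [-2.4, -1.0, 1.5]
width: 0.0179
finger_force: 29.9
```

>>> move_arm(
  deltas=[0,0,-0.12,0,0,0,1,0,0,-0.24,0,0,0,1,0,0,-0.36,0,0,0,1,0,0,-0.48,0,0,0,1,0,0,-0.6,0,0,0,1,0,0,-0.72,0,0,0,1,0,0,-0.84,0,0,0,1,0,0,-0.96,0,0,0,1],
)

```text
time: 5.9
tool_pos: [0.5701, -0.1785, 0.0803]
ee_rot: [-3.138, -0.001, 2.997]
wrist_force: [-0.3, -4.2, -0.1]
width: 0.0177
finger_force: 30.1
```

```bash
python3 -c "
from h import *
print(robot.get_obs()['wrist_torque'])
delta(.5703,-.1755,.08,193)"
```

```text
[-0.78915195  0.26267185 -0.42087682]
t 5.9 pos [ 0.5701 -0.1785  0.0803] yaw 171.74 q [-0.4   0.25  1.44 -0.    1.46 -1.82]
rotvec [-0.003 -0.002 -0.371] shift cm [0.02 0.3  0.03]
```

>>> move_arm(
  deltas=[0,0,-0.08,0,0,0,1,0,0,-0.16,0,0,0,1,0,0,-0.24,0,0,0,1,0,0,-0.3,0,0,0,1,0,0,-0.35,0,0,0,1,0,0,-0.38,0,0,0,1,0,0,-0.38,0,0,0,1,0,0,-0.38,0,0,0,1],
)

```text
time: 6.7
tool_pos: [0.5704, -0.1784, 0.0803]
ee_rot: [-3.139, -0.002, -2.911]
wrist_force: [-1.3, -5.1, -2.2]
width: 0.0176
finger_force: 29.9
```

Run:
```python
from h import *
print(robot.get_obs()['wrist_torque'])
delta(.5703,-.1755,.08,193)
o,s=snap('wrist');im=s['image'];red,blk=masks(im)
cv2.imwrite('pics/w2.png',im[:,:,::-1])
ys,xs=np.nonzero(red);print('red',bar(o,s,red))
```

```text
[-0.85800139  0.16708191  0.14322915]
t 6.7 pos [ 0.5704 -0.1784  0.0803] yaw -166.77 q [-0.4   0.25  1.44 -0.    1.46 -2.2 ]
rotvec [-0.003 -0.002  0.004] shift cm [-0.05  0.29  0.03]
red (np.int64(1153), np.float64(0.11265469674350839), array([ 0.53501254, -0.05398239]), array([ 0.5315167 , -0.05872711], dtype=float32), array([0.05708319, 0.01690099]), np.float32(0.27200317))
```

View pics/w2.png

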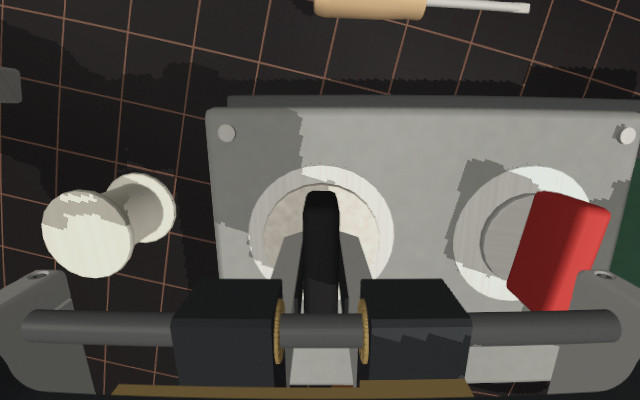

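The bar at (322,240) is now square with the console and the tool yaw is 193.2°. I push slightly further to feel the stop.

>>> move_arm(
  deltas=[0,0,-0.03,0,0,0,1,0,0,-0.06,0,0,0,1,0,0,-0.06,0,0,0,1,0,0,-0.06,0,0,0,1],
)

```text
time: 7.15
tool_pos: [0.5704, -0.1784, 0.0803]
ee_rot: [-3.139, -0.002, -2.853]
wrist_force: [-1.3, -5.4, -1.1]
width: 0.0184
finger_force: 31.0
```

```bash
python3 -c "
from h import *
print(robot.get_obs()['wrist_torque'])
delta(.5703,-.1755,.08,121.2)"
```

```text
[-0.83592945  0.18713602 -0.74970217]
t 7.15 pos [ 0.5704 -0.1784  0.0803] yaw -163.49 q [-0.4   0.25  1.44 -0.    1.46 -2.26]
rotvec [-0.003  0.     1.314] shift cm [-0.07  0.28  0.03]
```

>>> move_arm(
  deltas=[0,0,0.1,0,0,0,1,0,0,0.2,0,0,0,1,0,0,0.3,0,0,0,1,0,0,0.4,0,0,0,1,0,0,0.5,0,0,0,1,0,0,0.6,0,0,0,1,0,0,0.7,0,0,0,1,0,0,0.8,0,0,0,1],
)

```text
time: 7.95
tool_pos: [0.5709, -0.1789, 0.0803]
ee_rot: [-3.138, 0.002, 2.628]
wrist_force: [0.2, -7.2, -1.5]
width: 0.0179
finger_force: 29.8
```

>>> move_arm(
  deltas=[0,0,0.1,0,0,0,1,0,0,0.2,0,0,0,1,0,0,0.3,0,0,0,1,0,0,0.4,0,0,0,1,0,0,0.46,0,0,0,1,0,0,0.52,0,0,0,1,0,0,0.52,0,0,0,1,0,0,0.52,0,0,0,1],
)

```text
time: 8.75
tool_pos: [0.5699, -0.1782, 0.0803]
ee_rot: [-3.138, 0.001, 2.112]
wrist_force: [-1.8, -4.1, -0.7]
width: 0.0176
finger_force: 29.9
```

```bash
python3 -c "
from h import *
print(robot.get_obs()['wrist_torque'])
delta(.5703,-.1755,.08,121.2)"
```

```text
[-0.90691378  0.43773317 -0.07480463]
t 8.75 pos [ 0.5699 -0.1782  0.0803] yaw 121.01 q [-0.4   0.25  1.44 -0.    1.46 -0.94]
rotvec [-0.003  0.001 -0.003] shift cm [0.21 0.17 0.03]
```

>>> move_arm(
  deltas=[0,0,0,0,0,0,-1,0,0,0,0,0,0,-1,0,0,0,0,0,0,-1,0,0,0,0,0,0,-1,0,0,0,0,0,0,-1,0,0,0,0,0,0,-1,0,0,0,0,0,0,-1,0,0,0,0,0,0,-1],
)

```text
time: 9.55
tool_pos: [0.571, -0.1766, 0.0805]
ee_rot: [3.141, -0.0, 2.114]
wrist_force: [0.2, -1.0, 0.9]
width: 0.0783
finger_force: 0.0
```

>>> move_arm(
  deltas=[0,0,0,0,0,-3,-1,0,0,0,0,0,-7,-1,0,0,0,0,0,-11,-1,0,0,0,0,0,-15,-1,0,0,0,0,0,-17,-1,0,0,0,0,0,-17,-1,0,0,0,0,0,-17,-1],
)

```text
time: 10.25
tool_pos: [0.5709, -0.1766, 0.2498]
ee_rot: [-3.141, -0.0, 2.114]
wrist_force: [-0.7, 0.3, -0.0]
width: 0.0939
finger_force: 0.0
```

```bash
cat >> h.py <<'E'
def near(o,s,m,c,rad=.05):
    ys,xs=np.nonzero(m);P=bydepth(o,s,np.c_[xs,ys]);k=(np.hypot(*(P[:,:2]-c).T)<rad)&(s['depth'][ys,xs]>0)
    q=np.zeros_like(m);q[ys[k],xs[k]]=1;return q
E
python3 - <<'E'
from h import *
for n in('wrist','top'):
    o,s=snap(n);red,blk=masks(s['image']);cv2.imwrite(f'pics/a_{n}.png',s['image'][:,:,::-1])
    for l,m,c in(('blk',blk,[.5703,-.1765]),('red',red,[.541,-.051])):
        try: print(n,l,bar(o,s,near(o,s,m,c)))
        except Exception as e: print(n,l,str(e)[:80])
delta(.541,-.0505,.25,184.9)
E
```

```text
wrist blk (np.int64(1040), np.float64(0.11308912075014815), array([ 0.56806511, -0.17621498]), array([ 0.5677878 , -0.17536274], dtype=float32), array([0.01591299, 0.064171  ]), np.float32(121.591484))
wrist red (np.int64(264), np.float64(0.1122516408789497), array([ 0.53886914, -0.05191509]), array([ 0.53714794, -0.05824865], dtype=float32), array([0.06311841, 0.01675164]), np.float32(2.7588043))
top blk (np.int64(367), np.float64(0.11341655028583286), array([ 0.5699361 , -0.17573689]), array([ 0.56979865, -0.17530118], dtype=float32), array([0.01762069, 0.06552832]), np.float32(121.06775))
top red (np.int64(365), np.float64(0.1133860524939142), array([ 0.54111218, -0.05054159]), array([ 0.5408616 , -0.05052054], dtype=float32), array([0.06311271, 0.01722909]), np.float32(4.9411316))
t 10.35 pos [ 0.5701 -0.1763  0.2478] yaw 121.11 q [-0.39  0.19  1.17  0.    1.78 -0.94]
rotvec [-0.    -0.005 -1.113] shift cm [12.28  4.   -0.19]
```

View pics/a_wrist.png

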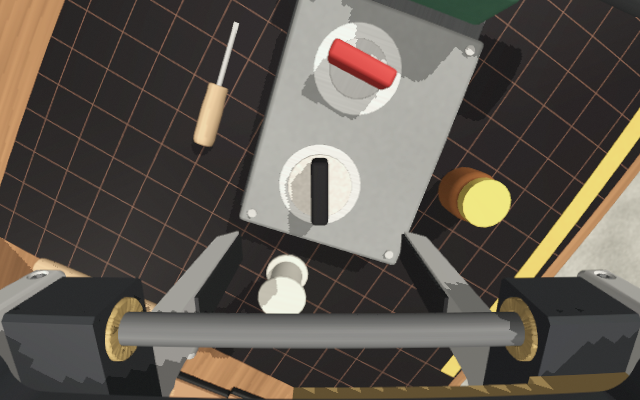

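Selector released at 121°, which is 72° from the stop (three clicks). Next is the lock, at (0.541,-0.0505) with its bar at 5°. I grip 8 mm toward +x to keep the gripper body clear of the head.

```bash
python3 -c "
from h import *
delta(.549,-.0498,.25,185)"
```

```text
t 10.35 pos [ 0.5701 -0.1763  0.2478] yaw 121.11 q [-0.39  0.19  1.17  0.    1.78 -0.94]
rotvec [-0.    -0.005 -1.115] shift cm [11.92  4.73 -0.19]
```

>>> move_arm(
  deltas=[0,0,-0.14,1.5,0.6,0,-1,0,0,-0.28,3,1.2,0,-1,0,0,-0.42,4.5,1.8,0,-1,0,0,-0.56,6,2.4,0,-1,0,0,-0.7,7.5,3,0,-1,0,0,-0.84,9,3.6,0,-1,0,0,-0.98,10.5,4.2,0,-1,0,0,-1.11,11.9,4.7,0,-1],
)

```text
time: 11.15
tool_pos: [0.5487, -0.0495, 0.2478]
ee_rot: [3.14, -0.004, -3.054]
wrist_force: [-0.3, -0.0, 0.2]
width: 0.0938
finger_force: 0.0
```

>>> move_arm(
  deltas=[0,0,0,0,0,0,-1,0,0,0,0,0,0,-1],
)

```text
time: 11.35
tool_pos: [0.5493, -0.0505, 0.2488]
ee_rot: [3.141, -0.003, -3.062]
wrist_force: [0.2, -0.6, -0.1]
width: 0.0939
finger_force: 0.0
```

Run:
```python
from h import *
o,s=snap('wrist');red,_=masks(s['image'])
print(bar(o,s,near(o,s,red,[.541,-.051])))
delta(.549,-.0498,.082,185)
```

```text
(np.int64(207), np.float64(0.112164037201675), array([ 0.53782451, -0.05127732]), array([ 0.5331713 , -0.05347475], dtype=float32), array([0.06197288, 0.01593   ]), np.float32(2.987564))
t 11.4 pos [ 0.5494 -0.0509  0.2492] yaw -175.43 q [-0.19  0.09  1.28 -0.    1.77 -1.85]
rotvec [ 0.    -0.002 -0.008] shift cm [-0.    0.11 16.72]
```

>>> move_arm(
  deltas=[0,0,0,0,0.05,4,-1,0,0,0,0,0.05,8,-1,0,0,0,0,0.05,11,-1,0,0,0,0,0.05,14,-1,0,0,0,0,0.05,16,-1,0,0,0,0,0.05,16.7,-1,0,0,0,0,0.05,16.7,-1],
)

```text
time: 12.1
tool_pos: [0.5489, -0.0505, 0.082]
ee_rot: [3.141, -0.003, -3.061]
wrist_force: [0.3, -0.0, 0.1]
width: 0.0944
finger_force: 0.0
```

>>> move_arm(
  deltas=[0,0,0,0,0,0,1,0,0,0,0,0,0,1,0,0,0,0,0,0,1,0,0,0,0,0,0,1,0,0,0,0,0,0,1,0,0,0,0,0,0,1,0,0,0,0,0,0,1],
)

```text
time: 12.8
tool_pos: [0.5497, -0.0499, 0.0835]
ee_rot: [3.142, 0.0, -3.059]
wrist_force: [-0.4, 0.8, 0.3]
width: 0.0414
finger_force: 0.0
```

>>> move_arm(
  deltas=[0,0,0,0,0,0,1,0,0,0,0,0,0,1,0,0,0,0,0,0,1,0,0,0,0,0,0,1,0,0,0,0,0,0,1,0,0,0,0,0,0,1],
)

```text
time: 13.4
tool_pos: [0.5499, -0.0511, 0.0834]
ee_rot: [-3.14, 0.0, -3.06]
wrist_force: [1.9, -5.1, -2.2]
width: 0.0172
finger_force: 29.9
```

>>> move_arm(
  deltas=[0,0,0.1,0,-0.08,0,1,0,0,0.2,0.02,-0.17,0,1,0,0,0.3,0.04,-0.25,0,1,0,0,0.4,0.07,-0.33,0,1,0,0,0.5,0.1,-0.4,0,1,0,0,0.6,0.15,-0.48,0,1,0,0,0.7,0.2,-0.55,0,1,0,0,0.75,0.22,-0.58,0,1],
)

```text
time: 14.2
tool_pos: [0.548, -0.0579, 0.0834]
ee_rot: [-3.139, 0.002, 2.47]
wrist_force: [0.7, -7.5, -0.2]
width: 0.018
finger_force: 29.9
```

```bash
python3 -c "
from h import *
print(robot.get_obs()['wrist_torque'])
delta(.5703,-.1755,.08,140)"
```

```text
[-1.22036196 -0.08770693  0.11069228]
t 14.2 pos [ 0.548  -0.0579  0.0834] yaw 141.53 q [-0.21  0.14  1.55 -0.    1.44 -1.1 ]
rotvec [-0.003  0.002  0.027] shift cm [-9.06 -7.81  0.39]
```

Tool at 141.5°, so the lock is near 0.89 rad. Release and retreat.

>>> move_arm(
  deltas=[0,0,0,0,0,0,-1,0,0,0,0,0,0,-1,0,0,0,0,0,0,-1,0,0,0,0,0,0,-1,0,0,0,0,0,0,-1,0,0,0,0,0,0,-1,0,0,0,0,0,0,-1,0,0,0,0,0,0,-1],
)

```text
time: 15.0
tool_pos: [0.548, -0.0558, 0.0834]
ee_rot: [3.141, -0.0, 2.474]
wrist_force: [0.0, 0.2, 0.1]
width: 0.0784
finger_force: 0.0
```

>>> move_arm(
  deltas=[0,0,0,0,0,-3,-1,0,0,0,0,0,-7,-1,0,0,0,0,0,-11,-1,0,0,0,0,0,-15,-1,0,0,0,0,0,-17,-1,0,0,0,0,0,-17,-1,0,0,0,0,0,-17,-1],
)

```text
time: 15.7
tool_pos: [0.5479, -0.0559, 0.2528]
ee_rot: [-3.142, -0.0, 2.474]
wrist_force: [0.6, 0.2, 0.2]
width: 0.0938
finger_force: 0.0
```

Run:
```python
from h import *
o,s=snap('top');red,blk=masks(s['image']);cv2.imwrite('pics/end.png',s['image'][:,:,::-1])
ow,w=snap('wrist');rw,bw=masks(w['image'])
for n,O,S,M in(('top',o,s,(blk,red)),('wrist',ow,w,(bw,rw))):
  for m,c in zip(M,([.5703,-.1765],[.541,-.051])):
    try: print(n,bar(O,S,near(O,S,m,c)))
    except Exception as e: print(n,str(e)[:60])
print(o['width'],o['wrist_force'])
```

```text
top OpenCV(4.12.0) /io/opencv/modules/calib3d/src/undistort.disp
top OpenCV(4.12.0) /io/opencv/modules/calib3d/src/undistort.disp
wrist (np.int64(878), np.float64(0.1129480467567088), array([ 0.56759763, -0.17427015]), array([ 0.5670982, -0.1734481], dtype=float32), array([0.01720235, 0.06600923]), np.float32(120.61971))
wrist (np.int64(88), np.float64(0.1120720790943047), array([ 0.53232288, -0.05415846]), array([ 0.52660125, -0.04789251], dtype=float32), array([0.01446995, 0.06358142]), np.float32(135.30043))
0.09384455569965561 [0.63658606 0.21184302 0.20388723]
```

View pics/end.png

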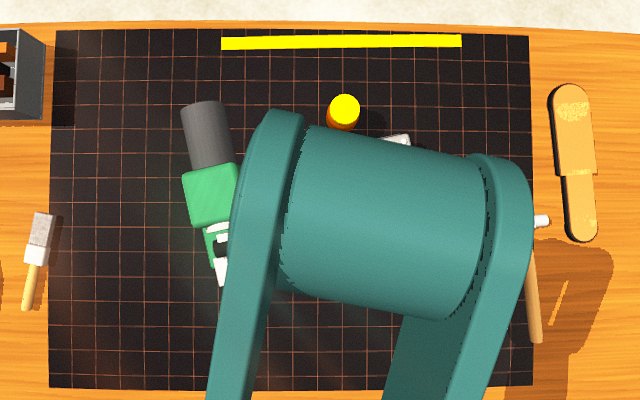

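The arm hides the knobs in the top view, and the jar stands unmoved at (343,112). The wrist camera puts the selector at 120.6° (72° from the stop) and the lock past its detent at about 0.9–1.0 rad.

```bash
python3 -c "
from bench import robot
print(robot.close_job())"
```

```text
the job is handed in; nothing more can be done
None
```

The job is handed in, with no verdict returned: the selector went to its counter-clockwise stop, then three clicks clockwise (last measured about 72° from the stop), and the red lock is past its detent at about 0.9–1.0 rad; both are released, and the arm never came near the jar, spool or awl.

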